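Undo a food processor's disc cap of unknown thread hand and hold it

ROBOT

A 6-joint arm with a two-finger parallel gripper is mounted at the origin on a cart in front of the work surface, level with it; the furniture and walls round the work are solid. World frame = base frame: x ahead of the robot, y to its left, z up, the work surface at z = 0. Lengths are in mm, angles in degrees, forces in N, time in s.
With the tool pointing down it reaches from about 350 to 850 mm from the base axis. Payload 8.1 kg.
Tool frame: the origin (TCP) lies between the finger pads; the fingertips stand 25 mm ahead of it and the grasp point (between the pads) lies 6 mm ahead of it (r.tcp_to_tips is the distance from the TCP to the fingertips, in mm); z points along the fingers, y is the line along which they close (so a half turn about z gives the same grasp; the last joint's range is limited). The gripper opens to 85 mm and grips with 20 to 120 N. Pads are 22 mm wide; open, the fingers measure 114 mm over their backs; the gripper's body (76 mm by 85 mm) begins 54 mm behind the grasp point. The pads swing forward as they close: fully open they stand 13 mm farther back than shut.
Start: joints at [61.398, 7.471, 85.268, -0, 87.261, -4.893], TCP at [241.235, 549.373, 225.292] pointing down, gripper open.
Joint ranges: [-169.43, 169.43], [-51.17, 129.36], [1.28, 143.12], [-76.62, 256.62], [0, 156.53], [-152.29, 152.29]. Speed limits (degrees/s): [136.94, 136.94, 159.86, 180, 180, 180].

INTERFACE

Orientations are given as [roll, pitch, yaw] about the fixed x, y, z axes, in that order (R = Rz(yaw) Ry(pitch) Rx(roll)).
In Python, from bench import r gives the robot as it stands.
- The arm moves only by the tool apply_moves, never from a script. Its arguments are lists of equal length, an entry for each row: "angular": the turn, a rotation vector about the world's x, y, z in units of 8 degrees (1.0 is 8 degrees), a list of three; "travel": the shift along the world's x, y, z in units of 40 mm (1.0 is 40 mm), a list of three; "jaw": the opening, from 0 (shut) to 1 (fully open). A call has 1 to 20 rows; each row shifts and turns the commanded pose from where the row before left it; what a row does not reach is not made up. A row lasts 1/8 s, in which the tool goes at most 62.5 mm and 10.7 degrees, less where a joint would pass 70% of its speed; a pose out of reach is approached as far as the arm can. A call is refused whole if a number of a shift passes 1 or a number of a turn 1, either way. A call with a gripper value outside its range is refused whole. The fingers move at their own pace and stop on an object; "force" is the grip in N (left out, the last holds). Time passes only in rows, so rows that do not move let the fingers close. It gives the time, the measured TCP pose, the force, the opening and the grip force at its end, in the units of the state.
- r.sense(): the state, without advancing time (a new reading comes with each control period).
- r.snapshot(name): name is "scene" or "top"; returns a dict with "color" (420x560x3 uint8, red, green, blue), "fx", "fy", "cx", "cy" (pixels), "distortion" ([k1, k2, p1, p2, k3] as OpenCV has them; the pictures are not rectified), "R" (3x3) and "t" (3): a world point X has camera coordinates R X + t. Camera axes: x right, y down, z forward; pixel columns grow to the right and rows downward; lengths in mm; the calibration is good to about 2 mm. A picture is of the moment at which its call begins. There is no depth.
- r.hand_in(): hands the job in; it is judged then, once.
The state is a dict: "time": time; "joint_pos": joint angles; "qd": joint speeds; "joint_efforts": joint torques, N m; "tool_pos": TCP position; "tcp_rot": TCP orientation; "ft_force": force on the tool from outside, world axes, zero at the start; "wrist_torque": the same for the moment, N m; "finger_gap": finger opening in mm; "grip_force": force on a finger pad.
Only numpy, scipy, OpenCV 4.12 (cv2) and the standard library are available. Lean on these libraries where they do the work, as an engineer would, in place of code of your own. Each camera call takes 0.05 s, during which the arm holds its last target. There are 200 camera calls.

TASK

The slicing disc of the food processor is held down by the black ribbed cap on its spindle, and I cannot tell whether it undoes clockwise or counter-clockwise (they are made right- and left-handed). Feel which way it loosens, turn it that way until it comes free, lift it straight up about a hand's width above the spindle, and finish there, still holding it level in the gripper for me to take. Leave the lid, the salt shaker, the spice jar and the low tin beside the machine where they stand.

Things in the scene. Friction and masses are not known exactly. Their poses are not given: they have to be found in the camera images.
- machine: White food processor, does not move. Origin on the worktop under the spindle axis, z up, x from spindle to motor tower. Plinth x -95 to 185, y -92 to 92 mm, 50 high; clear bowl on it, outer radius 82, rim 129 above the worktop, handle out to y -123; steel disc of radius 70 in the bowl, top at 111; white tower x 89 to 185, y -80 to 80, 165 high.
- dial (a point): Top of the black dial on the motor tower, the machine's highest point: 185 mm above the worktop, 140 mm from the spindle axis.
- spindle (a point): Seat of the cap: on the spindle axis at the top of the grey disc hub (radius 29 mm), 120 mm above the worktop. Axes as the machine's. Inside the cap a white thread stub of radius 20.5 mm stands 16 mm above this point. It is a short quick-release (bayonet) thread, right-handed (cap loosens counter-clockwise seen from above) or left-handed (clockwise); which one differs from start to start.
- cap: Black round cap, 42 mm high, about 60 g. Origin on its axis at its underside, z up. Seated, it turns freely at first both ways: the wrong way it meets a rigid stop after 4 to 30 degrees, the right way after 105 to 135. It does not rise as it turns and pulls up only 2 to 5 mm, until turned 70 to 100 degrees the right way; from there on to that stop (some 35 degrees) it lifts straight off.
- cap_head (a point): Middle of the cap's ribbed head, the part to grip, on the axis 30 mm above the cap's underside. The head is 52 mm in diameter, from 18 to 42 mm above the underside; below it is a hollow skirt of diameter 50 mm. A white pointer on the grey top runs outward along the cap's +x. The cap may be let go and gripped again part way.
- lid: Bystander: the processor's clear lid lying on the worktop, diameter 162 mm, with a white feed chute and pusher up to 84 mm high. Origin at the centre of its underside.
- mill_1: Bystander: small salt shaker, 44 mm wide, 90 mm high. Origin at the centre of its underside.
- spice_jar_3: Bystander: glass spice jar with grey lid, 44 mm wide, 109 mm high. Origin at the centre of its underside.
- tin_2: Bystander: low green and gold tin, 86 mm wide, 40 mm high. Origin at the centre of its underside.
Not all that is in view belongs to the job. There is more than one size of the cap; the one meant has the size given above.

How it is judged:
By the outcome, as a careful person would: the job done as asked, in the order asked, and still so for the second after the job is handed in, while the arm keeps its last pose, push and grip.
It also fails if it takes over 61 s, if anything falls off the work surface, if the arm or the gripper's body presses on something with over 40 N, if the wrist force passes 120 N, or if a joint passes its speed limit or range.

## Working session

There is one attempt and no reset: what is moved stays moved. The work goes in short steps, Python scripts to look and compute and a tool call to move; the robot and the scene stay as the last step left them, time stands still between calls to the robot, and variables do not carry over. Pictures are saved under pics/ and viewed, at most 10 in all, crops included, and the job is handed in when it is done.

Besides the shell and the picture viewer there is one more tool, called after "Emit:" by a JSON object that holds its "fn" and its "kwargs", one argument or row to a line. apply_moves: Moves the arm, as the interface text tells. Its arguments: {"type":"object","properties":{"angular":{"type":"array"},"travel":{"type":"array"},"jaw":{"type":"array"},"force":{"type":"number"}},"required":["angular","travel","jaw"]}

```bash
mkdir -p pics; python3 - <<'E'
from bench import r
import cv2,numpy as np
a=[]
for n in("scene","top"):
    s=r.snapshot(n); np.savez(n+".npz",**{k:np.array(v) for k,v in s.items()})
    cv2.imwrite(f"pics/{n}.png",s["color"][:,:,::-1]); C=-s["R"].T@s["t"]if 1 else 0
    print(n,C,s["fx"],np.array(s["R"])[2])
print(r.sense())
E
```

```text
scene [ 713.07523579  984.59528038 1253.1563352 ] 515.8408410054388 [-0.14122042 -0.67016987 -0.72864884]
top [-132.49644768 -113.32286354 1617.30280821] 537.4828154222 [ 0.39106257  0.0524568  -0.91886797]
{'time': 0.1, 'joint_pos': array([ 6.13997914e+01,  7.51204644e+00,  8.53227887e+01, -5.28103338e-04,
        8.72612512e+01, -4.89343397e+00]), 'qd': array([ 0.09046441, -0.11742319, -0.03650511,  0.04044558, -0.03415315,
       -0.03466227]), 'joint_efforts': array([ 5.22422033e-04, -5.70948136e+01, -5.01945126e+01, -1.69192085e-04,
        8.00770096e-03,  1.12894227e-05]), 'tool_pos': array([240.97900304, 548.93324228, 224.33854859]), 'tcp_rot': array([-1.79904219e+02, -7.67088941e-03,  1.56293245e+02]), 'ft_force': array([-0.78410199, -0.5221982 , -0.57739018]), 'wrist_torque': array([-0.03438948,  0.00511356, -0.02598362]), 'grip_force': 0.0, 'finger_gap': 85.4726365919886}
```

View pics/scene.png

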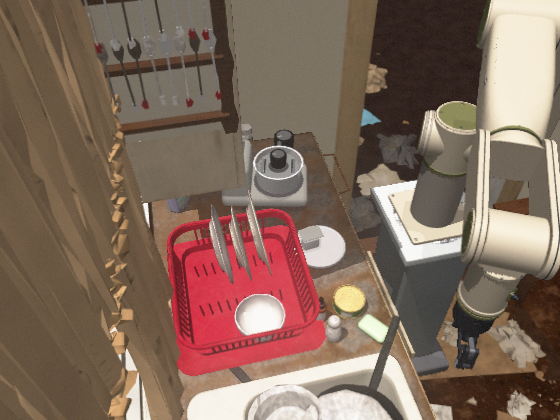

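View pics/top.png

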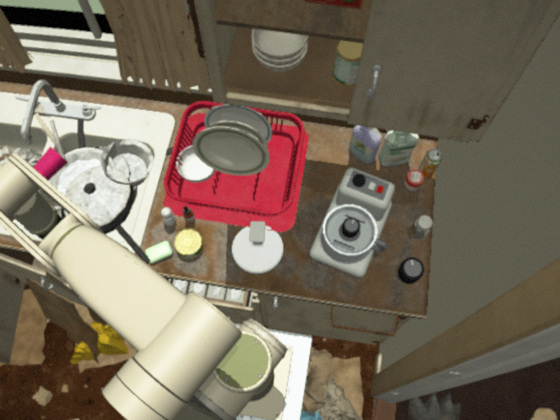

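The machine is at about (350,230) in top, with the cap at (350,228), the dial at (360,180) and a black lookalike at (411,270). In scene the cap is at (278,157) and the dial at (284,137). I'll check this in one enlarged crop of both views.

```bash
cat > h.py <<'E'
import numpy as np,cv2
def load(n): return dict(np.load(n+".npz"))
def K(s): return np.array([[s["fx"],0,s["cx"]],[0,s["fy"],s["cy"]],[0,0,1.]])
def ray(s,p):
    u=cv2.undistortPoints(np.array([[p]],float),K(s),s["distortion"])[0,0]
    d=s["R"].T@np.array([u[0],u[1],1]); return -s["R"].T@s["t"],d/np.linalg.norm(d)
def onz(s,p,z): c,d=ray(s,p); return c+d*(z-c[2])/d[2]
def tri(s1,p1,s2,p2):
    A=0;b=0;L=[ray(s1,p1),ray(s2,p2)]
    for c,d in L: P=np.eye(3)-np.outer(d,d);A=A+P;b=b+P@c
    x=np.linalg.solve(A,b); return x,[np.linalg.norm((np.eye(3)-np.outer(d,d))@(x-c)) for c,d in L]
def proj(s,X): return cv2.projectPoints(np.array(X,float).reshape(-1,3),cv2.Rodrigues(s["R"])[0],s["t"],K(s),s["distortion"])[0][:,0]
E
python3 - <<'E'
from h import *
a=load("top");b=load("scene")
A=cv2.resize(a["color"][155:295,305:435],None,fx=4,fy=4,interpolation=2)[:, :, ::-1]
B=cv2.resize(b["color"][120:215,220:315],None,fx=560/95/2.0,fy=560/95/2.0,interpolation=2)[:, :, ::-1]
I=np.zeros((560,800,3),np.uint8);I[:,:520]=A;I[:280,520:800]=B[:280,:280]
cv2.imwrite("pics/c.png",I)
for n,p,z in(("capTop",(350,226),162),("bigcap",(411,267),30),("dial",(360,180),185)): print(n,onz(a,p,z))
print(tri(a,(350,226),b,(278,155)),tri(a,(360,180),b,(284,135)))
E
```

```text
capTop [ 451.89535263 -223.12960886  162.        ]
bigcap [ 400.20752429 -436.62922142   30.        ]
dial [ 593.14402539 -234.43426621  185.        ]
(array([ 454.65017205, -223.65018958,  155.15972566]), [np.float64(0.008580310924380304), np.float64(0.008580310924258983)]) (array([ 485.40494492, -195.83370976,  300.97483914]), [np.float64(51.38939008483004), np.float64(51.38939008482981)])
```

View pics/c.png

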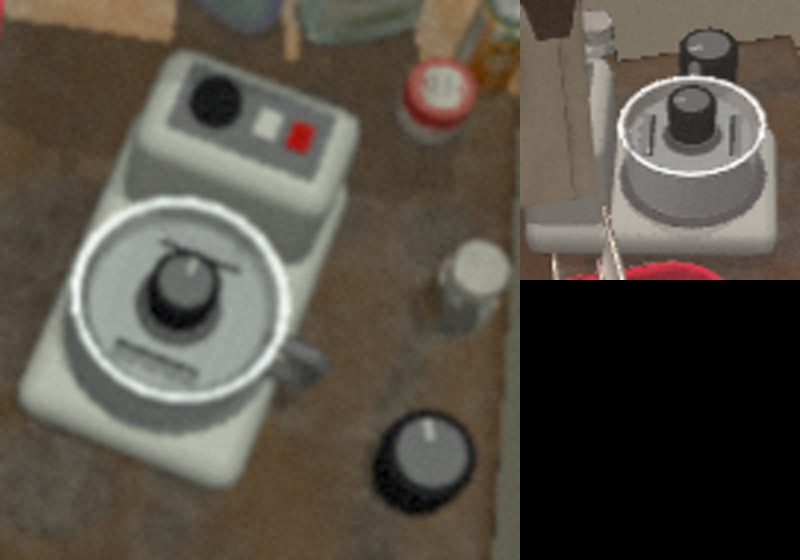

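The wanted cap is the small one on the spindle, at top (351,225). It is ruled in over the dial at (359,180) and the larger loose cap on the worktop at (411,268). Next I'll refine the axis using the grey cap top and the white rim.

```bash
python3 - <<'E'
from h import *
a=load("top");b=load("scene")
# rim: bright white ring
def comp(s,box,m):
    y0,y1,x0,x1=box; q=m[y0:y1,x0:x1].astype(np.uint8); n,l,st,c=cv2.connectedComponentsWithStats(q)
    return [(int(st[i,4]),(c[i]+[x0,y0]).round(2),(l==i)) for i in range(1,n) if st[i,4]>25]
for n,s,box in(("top",a,(195,265,318,385)),("scene",b,(140,185,245,310))):
    g=s["color"].min(2); y0,y1,x0,x1=box
    big=max(comp(s,box,g>205),key=lambda t:t[0])
    P=np.argwhere(big[2])[:,::-1]+[x0,y0]; 
    h=cv2.convexHull(P.astype(np.float32)); e=cv2.fitEllipse(h)
    W=np.array([onz(s,p[0],129)[:2] for p in h]); M=np.c_[2*W,np.ones(len(W))]
    c=np.linalg.lstsq(M,(W**2).sum(1),rcond=None)[0]; print(n,e,"circle",c[:2],np.sqrt(c[2]+c[:2]@c[:2]))
# cap grey top
for n,s,c in(("top",a,(351,225)),("scene",b,(278,154))):
    g=cv2.cvtColor(s["color"],cv2.COLOR_RGB2GRAY); print(n);print(g[c[1]-9:c[1]+10,c[0]-10:c[0]+11])
c1=(351.7,224.3);c2=(277.7,153.9)
print(tri(a,c1,b,c2),onz(a,c1,162),onz(b,c2,162),onz(a,(358.7,180),185))
# tower/plinth corner heading
print(onz(a,(305+20/4,155+400/4),50),onz(a,(305+225/4,155+488/4),50))
E
```

```text
top ((348.1333312988281, 229.7327423095703), (49.337120056152344, 57.546226501464844), 94.50013732910156) circle [ 456.90356291 -232.78165195] 74.0029611976623
scene ((277.95587158203125, 162.28448486328125), (33.52144241333008, 49.04206085205078), 88.96947479248047) circle [ 456.06461282 -220.83264159] 79.56101533715133
top
[[160 162 159 152 136 113 104  90  99 124 130 140 144 149 153 151 152 152
  154 155 153]
 [161 160 160 158 153 132 113  89  62  70  78 102 115 126 139 147 148 152
  151 149 152]
 [163 159 161 155 140 105  86  74  53  52  56  68  75  82 102 123 139 144
  151 150 153]
 [160 160 152 133  98  63  63  75  80  84  84  96 104  83  68  82 102 122
  134 150 151]
 [161 159 146  96  59  65  87  98 103 103 109 128 141 117  76  59  58  76
  101 123 130]
 [162 155 121  68  59  84 104 104 102 108 120 145 149 120  98  79  51  50
   78  95  96]
 [156 138  88  56  77  99 107 109 107 105 121 145 140 113 108  95  73  59
   91 117 117]
 [139 102  55  57  86 105 105 104 108 107 117 132 122 103 103 104  88  63
   88 134 145]
 [105  67  35  55  95 105 105 106 104 107 105 111 106 106 107
[... 2255 characters left out ...]
153]
 [155 154  80  45  44  44  47  45  47  53  43  43  45  46  44  43  39  46
  116 150 157]
 [153 153 101  54  45  47  43  41  48  43  43  46  46  45  47  40  44  46
  121 152 154]
 [153 144  88  45  49  46  45  47  41  43  46  43  45  45  43  48  39  42
  102 130 150]
 [138  99  68  50  50  42  45  48  48  45  44  46  46  46  43  44  42  46
  101 113 150]]
(array([ 456.98319387, -226.48274946,  159.26527753]), [np.float64(2.24163937371556), np.float64(2.2416393737155698)]) [ 457.97486087 -227.43941162  162.        ] [ 456.04342848 -221.46063177  162.        ] [ 592.49756117 -230.59611169  185.        ]
[ 382.48902169 -121.27690261   50.        ] [ 338.24489236 -284.32691208   50.        ]
```

Emit:
{"fn": "apply_moves", "kwargs": {
  "angular": [
    [0,0,0],
    [0,0,0],
    [0,0,0],
    [0,0,0],
    [0,0,0]
  ],
  "travel": [
    [0,0,0.9],
    [0,0,0.9],
    [0,0,0.9],
    [0,0,0.9],
    [0,0,0.9]
  ],
  "jaw": [1,1,1,1,1]
}}

```text
time: 0.72
tool_pos: [241.1, 549.1, 405.9]
tcp_rot: [-179.9, -0.0, 156.3]
ft_force: [-0.7, 0.6, 0.8]
finger_gap: 85.4
grip_force: 0.0
```

Emit:
{"fn": "apply_moves", "kwargs": {
  "angular": [
    [0,0,-0.575],
    [0,0,-0.575],
    [0,0,-0.575],
    [0,0,-0.575],
    [0,0,-0.575],
    [0,0,-0.575],
    [0,0,-0.575],
    [0,0,-0.575],
    [0,0,-0.575],
    [0,0,-0.575],
    [0,0,-0.575],
    [0,0,-0.575],
    [0,0,-0.575],
    [0,0,-0.575],
    [0,0,-0.575],
    [0,0,-0.575],
    [0,0,-0.575],
    [0,0,-0.575],
    [0,0,-0.575],
    [0,0,-0.575]
  ],
  "travel": [
    [0.27,-0.966,0],
    [0.27,-0.966,0],
    [0.27,-0.966,0],
    [0.27,-0.966,0],
    [0.27,-0.966,0],
    [0.27,-0.966,0],
    [0.27,-0.966,0],
    [0.27,-0.966,0],
    [0.27,-0.966,0],
    [0.27,-0.966,0],
    [0.27,-0.966,0],
    [0.27,-0.966,0],
    [0.27,-0.966,0],
    [0.27,-0.966,0],
    [0.27,-0.966,0],
    [0.27,-0.966,0],
    [0.27,-0.966,0],
    [0.27,-0.966,0],
    [0.27,-0.966,0],
    [0.27,-0.966,0]
  ],
  "jaw": [1,1,1,1,1,1,1,1,1,1,1,1,1,1,1,1,1,1,1,1]
}}

```text
time: 3.22
tool_pos: [457.3, -224.7, 404.8]
tcp_rot: [-180.0, -0.0, 64.1]
ft_force: [-0.2, 0.0, -0.2]
finger_gap: 85.6
grip_force: 0.0
```

Emit:
{"fn": "apply_moves", "kwargs": {
  "angular": [
    [0,0,0],
    [0,0,0],
    [0,0,0],
    [0,0,0],
    [0,0,0],
    [0,0,0]
  ],
  "travel": [
    [0,0,-0.9],
    [0,0,-0.9],
    [0,0,-0.9],
    [0,0,-0.9],
    [0,0,-0.7],
    [0,0,0]
  ],
  "jaw": [1,1,1,1,1,1]
}}

```text
time: 3.98
tool_pos: [455.6, -222.4, 230.3]
tcp_rot: [-179.7, -0.0, 64.3]
ft_force: [0.9, 0.7, 0.8]
finger_gap: 85.5
grip_force: 0.0
```

```bash
python3 - <<'E'
from bench import r
from h import *
I=np.zeros((600,800,3),np.uint8)
st=r.sense();print(st["tool_pos"])
for k,n in enumerate(("scene","top")):
    s=r.snapshot(n);s={q:np.array(v) for q,v in s.items()}; T=st["tool_pos"]
    u,v=proj(s,[457,-224,162])[0].astype(int)
    for X,c in(([457,-224,162],(0,0,255)),(T,(0,255,0))):
        print(n,proj(s,X))
    J=s["color"][v-60:v+40,u-50:u+50,::-1]; I[:400,k*400:k*400+400]=cv2.resize(J,(400,400),interpolation=2)
    print(n,u-50,v-60)
cv2.imwrite("pics/d.png",I[:400])
E
```

```text
[ 455.5518335  -222.37292396  230.28119781]
scene [[277.23152359 153.42941379]]
scene [[277.51409391 137.00289969]]
scene 227 93
top [[350.49400756 224.42982327]]
top [[352.81154525 215.98853625]]
top 300 164
```

View pics/d.png

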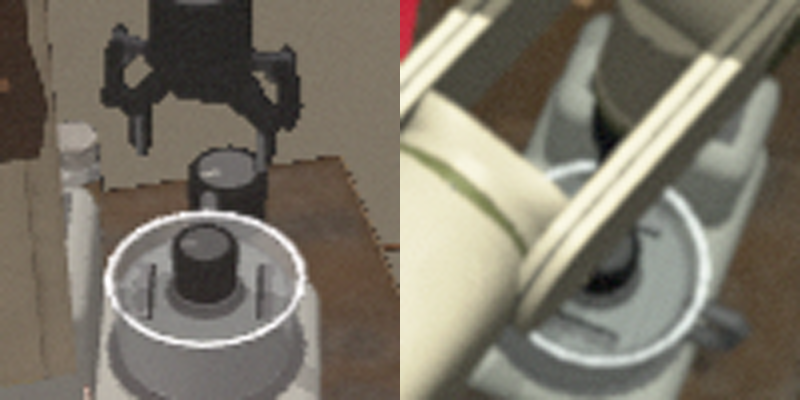

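In scene the open fingers straddle the cap and sit centred on its axis (crop x 203 against 205). I'll descend and grip.

Emit:
{"fn": "apply_moves", "kwargs": {
  "angular": [
    [0,0,0],
    [0,0,0],
    [0,0,0],
    [0,0,0],
    [0,0,0]
  ],
  "travel": [
    [0,0,-0.5],
    [0,0,-0.5],
    [0,0,-0.5],
    [0,0,-0.45],
    [0,0,0]
  ],
  "jaw": [1,1,1,1,1]
}}

```text
time: 4.7
tool_pos: [455.9, -222.6, 152.9]
tcp_rot: [-179.8, -0.0, 64.3]
ft_force: [-0.5, 0.1, 0.2]
finger_gap: 85.3
grip_force: 0.0
```

Emit:
{"fn": "apply_moves", "kwargs": {
  "angular": [
    [0,0,0],
    [0,0,0],
    [0,0,0],
    [0,0,0],
    [0,0,0],
    [0,0,0]
  ],
  "travel": [
    [0,0,0],
    [0,0,0],
    [0,0,0],
    [0,0,0],
    [0,0,0],
    [0,0,0]
  ],
  "jaw": [0.5,0.5,0.4,0.4,0.4,0.4],
  "force": 30
}}

```text
time: 5.45
tool_pos: [457.3, -223.4, 155.3]
tcp_rot: [180.0, -0.0, 64.3]
ft_force: [0.4, 0.0, -0.6]
finger_gap: 34.0
grip_force: 0.0
```

```bash
python3 - <<'E'
from bench import r
s=r.sense()
for k in("tool_pos","tcp_rot","ft_force","wrist_torque","finger_gap","grip_force","joint_pos"):print(k,s[k])
E
```

```text
tool_pos [ 457.25238394 -223.44646878  155.3243972 ]
tcp_rot [ 1.79995454e+02 -6.03163059e-04  6.42888978e+01]
ft_force [ 0.39251456  0.00554931 -0.63497045]
wrist_torque [-0.01300724 -0.01048947 -0.04671254]
finger_gap 34.01324085544995
grip_force 0.0
joint_pos [-3.18181881e+01 -4.19372281e+00  1.04550748e+02  1.10129768e-03
  7.96385188e+01 -6.10728392e+00]
```

```bash
python3 - <<'E'
from bench import r
from h import *
s=r.snapshot("scene");s={q:np.array(v) for q,v in s.items()}; st=r.sense();print(r.tcp_to_tips)
T=st["tool_pos"]
for z in(155,149,130,162,120): print(z,proj(s,[T[0],T[1],z]))
cv2.imwrite("pics/e.png",cv2.resize(s["color"][110:190,235:325,::-1],(675,600),interpolation=2))
E
```

```text
25.0
155 [[277.23059569 155.20509275]]
149 [[277.25527181 156.61352882]]
130 [[277.33254858 161.02415199]]
162 [[277.20163882 153.55230571]]
120 [[277.37270142 163.31584593]]
```

View pics/e.png

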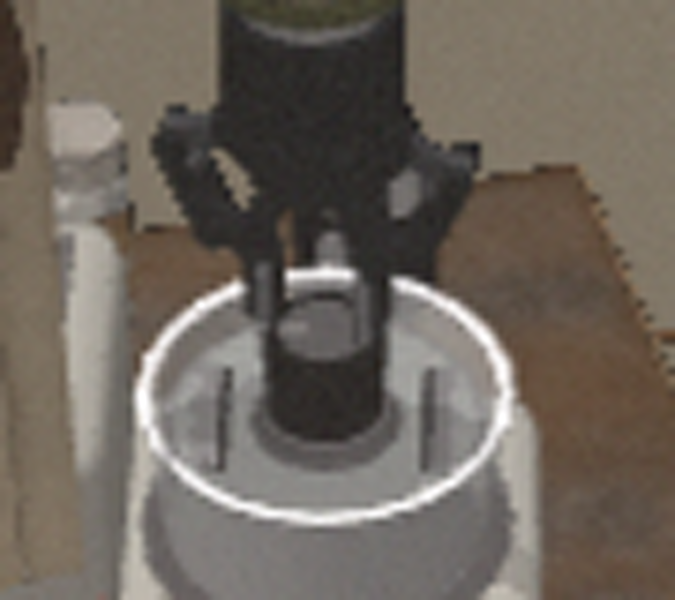

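```bash
python3 - <<'E'
from h import *
b=load("scene"); T=np.array([456.5,-223.2,0]); d=np.array([.9,-.435,0])
for z in(200,205,218,230):
    print(z,(proj(b,[T+43*d+[0,0,z],T-43*d+[0,0,z]])-[227,93])*4)
print("now, crop e")
for z in(130,138,150,162): print(z,(proj(b,[T+17*d+[0,0,z],T-17*d+[0,0,z]])-[235,110])*7.5)
E
```

```text
200 [[147.799491   198.00856528]
 [254.9350297  213.32680509]]
205 [[147.59434803 193.09706212]
 [254.9744221  208.40801754]]
218 [[147.05643031 180.22105842]
 [255.0778283  195.51211438]]
230 [[146.55397546 168.19750414]
 [255.17456497 183.46892838]]
now, crop e
130 [[280.83837218 377.09881045]
 [357.80288526 388.51425516]]
138 [[280.46625978 363.24129404]
 [357.70264913 374.65111731]]
150 [[279.90303573 342.26942033]
 [357.55104077 353.67019809]]
162 [[279.33365252 321.07147056]
 [357.39790615 332.46244667]]
```

The fingers closed to 34 mm with no contact. The picture puts the tips near (263,310) and (365,340) in the crop, around z 163, so they are above the cap top. I'll open, go 20 mm lower and close again.

Emit:
{"fn": "apply_moves", "kwargs": {
  "angular": [
    [0,0,0],
    [0,0,0],
    [0,0,0],
    [0,0,0],
    [0,0,0],
    [0,0,0],
    [0,0,0],
    [0,0,0],
    [0,0,0]
  ],
  "travel": [
    [0,0,0],
    [0,0,0],
    [0,0,0],
    [0,0,0],
    [0,0,0],
    [0,0,-0.15],
    [0,0,-0.15],
    [0,0,-0.2],
    [0,0,0]
  ],
  "jaw": [1,1,1,1,1,1,1,1,1]
}}

```text
time: 6.62
tool_pos: [456.6, -223.0, 134.1]
tcp_rot: [-179.9, -0.0, 64.3]
ft_force: [-0.6, -0.7, -0.0]
finger_gap: 85.3
grip_force: 0.0
```

Emit:
{"fn": "apply_moves", "kwargs": {
  "angular": [
    [0,0,0],
    [0,0,0],
    [0,0,0],
    [0,0,0],
    [0,0,0],
    [0,0,0]
  ],
  "travel": [
    [0,0,0],
    [0,0,0],
    [0,0,0],
    [0,0,0],
    [0,0,0],
    [0,0,0]
  ],
  "jaw": [0.5,0.5,0.5,0.5,0.5,0.5],
  "force": 30
}}

```text
time: 7.38
tool_pos: [456.3, -223.0, 135.8]
tcp_rot: [-179.9, 0.0, 64.3]
ft_force: [-7.7, 3.5, 7.0]
finger_gap: 50.8
grip_force: 31.9
```

```bash
python3 - <<'E'
from bench import r
from h import *
s=r.snapshot("scene");st=r.sense()
for k in("tool_pos","ft_force","wrist_torque","finger_gap","grip_force"):print(k,st[k])
cv2.imwrite("pics/f.png",cv2.resize(s["color"][110:190,235:325,::-1],(675,600),interpolation=2))
E
```

```text
tool_pos [ 456.34928612 -223.00436694  135.7535489 ]
ft_force [-7.06762413  4.64687962  6.07610598]
wrist_torque [0.5662955  1.27905771 0.00834609]
finger_gap 50.550311756326
grip_force 31.902463138103485
```

View pics/f.png

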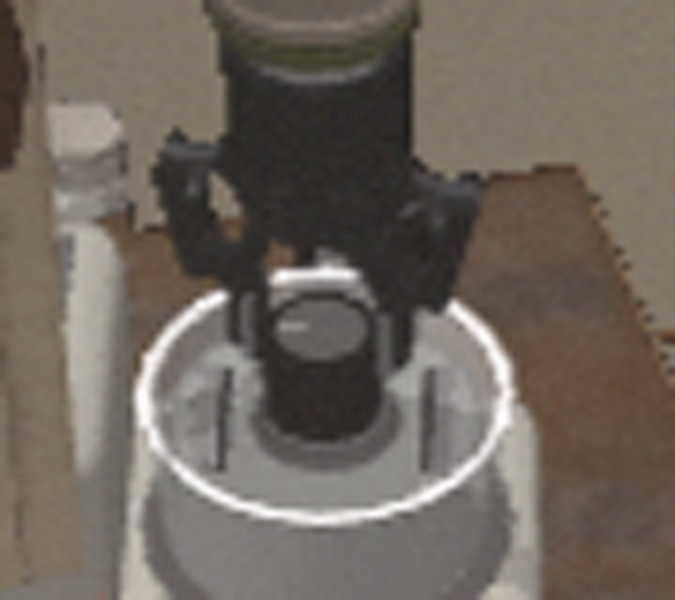

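The grip is on the head, with a gap of 50.6 mm and 32 N. I'll nudge to relieve the side force, grip harder, then turn counter-clockwise in small steps.

Emit:
{"fn": "apply_moves", "kwargs": {
  "angular": [
    [0,0,0],
    [0,0,0],
    [0,0,0],
    [0,0,0]
  ],
  "travel": [
    [-0.03,0.015,0],
    [0,0,0],
    [0,0,0],
    [0,0,0]
  ],
  "jaw": [0.4,0.4,0.4,0.4],
  "force": 60
}}

```text
time: 7.92
tool_pos: [456.2, -223.0, 136.0]
tcp_rot: [180.0, 0.0, 64.3]
ft_force: [-3.2, 1.4, 6.0]
finger_gap: 49.7
grip_force: 62.0
```

Emit:
{"fn": "apply_moves", "kwargs": {
  "angular": [
    [0,0,0.5],
    [0,0,0]
  ],
  "travel": [
    [0,0,0],
    [0,0,0]
  ],
  "jaw": [0.4,0.4]
}}

```text
time: 8.18
tool_pos: [456.4, -223.0, 136.0]
tcp_rot: [180.0, 0.0, 68.4]
ft_force: [-2.3, 1.3, 5.3]
finger_gap: 49.7
grip_force: 62.2
```

```bash
cat > s.py <<'E'
from bench import r
st=r.sense()
for k in("time","tool_pos","tcp_rot","ft_force","wrist_torque","finger_gap","grip_force"):print(k,st[k])
print(st["joint_efforts"][5],st["joint_pos"][5])
E
python3 s.py
```

```text
time 8.175
tool_pos [ 456.36219197 -222.99034518  135.9808491 ]
tcp_rot [1.79950439e+02 7.74051074e-03 6.83561118e+01]
ft_force [-2.27756193  1.29176475  5.30246746]
wrist_torque [0.2333157  0.34592821 0.07461316]
finger_gap 49.746842154187235
grip_force 62.15608835220337
-0.4543410614132881 -10.183870580682752
```

Emit:
{"fn": "apply_moves", "kwargs": {
  "angular": [
    [0,0,0.5],
    [0,0,0.5],
    [0,0,0]
  ],
  "travel": [
    [0,0,0],
    [0,0,0],
    [0,0,0]
  ],
  "jaw": [0.4,0.4,0.4]
}}

```text
time: 8.55
tool_pos: [456.4, -223.0, 136.0]
tcp_rot: [179.9, 0.0, 76.4]
ft_force: [-2.8, 1.5, 5.1]
finger_gap: 50.3
grip_force: 62.2
```

```bash
python3 s.py
```

```text
time 8.55
tool_pos [ 456.41449133 -223.00249642  135.96800026]
tcp_rot [1.79944849e+02 1.31717914e-02 7.63564087e+01]
ft_force [-2.84891448  1.5043306   5.13462255]
wrist_torque [0.18893315 0.30629938 0.12027144]
finger_gap 50.275719908364046
grip_force 62.154107093811035
-0.4901536926627159 -18.185610158073228
```

Emit:
{"fn": "apply_moves", "kwargs": {
  "angular": [
    [0,0,0.5],
    [0,0,0.5],
    [0,0,0]
  ],
  "travel": [
    [0,0,0],
    [0,0,0],
    [0,0,0]
  ],
  "jaw": [0.4,0.4,0.4]
}}

```text
time: 8.93
tool_pos: [456.5, -223.0, 136.0]
tcp_rot: [179.9, 0.0, 84.3]
ft_force: [-1.3, 1.3, 5.9]
finger_gap: 49.9
grip_force: 62.2
```

```bash
python3 s.py
```

```text
time 8.925
tool_pos [ 456.51012472 -223.04594591  135.95045907]
tcp_rot [1.79934001e+02 2.53811837e-02 8.42845321e+01]
ft_force [-1.32325128  1.26688052  5.91649446]
wrist_torque [0.15916774 0.1770898  0.07971458]
finger_gap 49.90156806485623
grip_force 62.15468645095825
-0.6413477472960949 -26.113701490945747
```

Emit:
{"fn": "apply_moves", "kwargs": {
  "angular": [
    [0,0,0.5],
    [0,0,0.5],
    [0,0,0]
  ],
  "travel": [
    [0,0,0],
    [0,0,0],
    [0,0,0]
  ],
  "jaw": [0.4,0.4,0.4]
}}

```text
time: 9.3
tool_pos: [456.6, -223.0, 136.0]
tcp_rot: [179.9, 0.0, 92.3]
ft_force: [-0.8, 0.9, 5.3]
finger_gap: 49.6
grip_force: 62.1
```

```bash
python3 s.py
```

```text
time 9.3
tool_pos [ 456.58460528 -223.02694425  135.96963354]
tcp_rot [1.79929955e+02 3.29492979e-02 9.22764382e+01]
ft_force [-0.76789201  0.85205453  5.28511719]
wrist_torque [0.18679221 0.14370603 0.00816845]
finger_gap 49.622828494437876
grip_force 62.142462730407715
-0.526288915425539 -34.10480850140254
```

Emit:
{"fn": "apply_moves", "kwargs": {
  "angular": [
    [0,0,0.5],
    [0,0,0.5],
    [0,0,0]
  ],
  "travel": [
    [0,0,0],
    [0,0,0],
    [0,0,0]
  ],
  "jaw": [0.4,0.4,0.4]
}}

```text
time: 9.68
tool_pos: [456.6, -223.0, 135.9]
tcp_rot: [179.9, 0.0, 100.2]
ft_force: [-0.8, 0.7, 5.7]
finger_gap: 50.0
grip_force: 62.1
```

```bash
python3 s.py; python3 - <<'E'
from bench import r
from h import *
s=r.snapshot("scene")
cv2.imwrite("pics/g.png",cv2.resize(s["color"][130:180,250:310,::-1],(600,500),interpolation=2))
E
```

```text
time 9.675
tool_pos [ 456.62584953 -223.02634707  135.93021371]
tcp_rot [1.79929583e+02 4.37988437e-02 1.00223417e+02]
ft_force [-0.75291559  0.70877608  5.74577208]
wrist_torque [ 0.23676143 -0.01779957  0.06708061]
finger_gap 49.95202003935335
grip_force 62.14291334152222
-0.6327502615749836 -42.051805991054245
```

View pics/g.png

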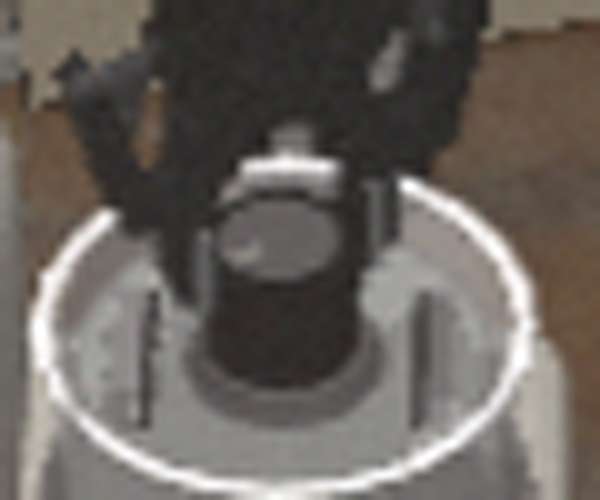

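After 36° counter-clockwise there is no stop, and the pointer moved from the left (274,153) to the lower left (274,155), turning with the tool. The wrong-way stop comes at 30° at most, so counter-clockwise loosens it. I'll turn on to about 103° in total.

Emit:
{"fn": "apply_moves", "kwargs": {
  "angular": [
    [0,0,0.5],
    [0,0,0.5],
    [0,0,0.5],
    [0,0,0.5],
    [0,0,0.5],
    [0,0,0.5],
    [0,0,0.5],
    [0,0,0.5],
    [0,0,0.5],
    [0,0,0.5],
    [0,0,0.5],
    [0,0,0.5],
    [0,0,0.5],
    [0,0,0.5],
    [0,0,0.5],
    [0,0,0.5],
    [0,0,0.4],
    [0,0,0]
  ],
  "travel": [
    [0,0,0],
    [0,0,0],
    [0,0,0],
    [0,0,0],
    [0,0,0],
    [0,0,0],
    [0,0,0],
    [0,0,0],
    [0,0,0],
    [0,0,0],
    [0,0,0],
    [0,0,0],
    [0,0,0],
    [0,0,0],
    [0,0,0],
    [0,0,0],
    [0,0,0],
    [0,0,0]
  ],
  "jaw": [0.4,0.4,0.4,0.4,0.4,0.4,0.4,0.4,0.4,0.4,0.4,0.4,0.4,0.4,0.4,0.4,0.4,0.4]
}}

```text
time: 11.98
tool_pos: [456.8, -222.5, 135.9]
tcp_rot: [180.0, 0.1, 167.4]
ft_force: [0.7, 2.8, 5.7]
finger_gap: 50.0
grip_force: 62.2
```

```bash
python3 s.py
```

```text
time 11.975
tool_pos [ 456.81590371 -222.49660222  135.92443897]
tcp_rot [1.79958063e+02 8.60133736e-02 1.67413083e+02]
ft_force [0.70051649 2.83681425 5.70902979]
wrist_torque [ 0.69963297 -0.06558419  0.04234549]
finger_gap 49.998204241519026
grip_force 62.181236743927
-0.47969089820981026 -109.23000705087492
```

Emit:
{"fn": "apply_moves", "kwargs": {
  "angular": [
    [0,0,0],
    [0,0,0],
    [0,0,0],
    [0,0,0],
    [0,0,0]
  ],
  "travel": [
    [0,0,0.05],
    [0,0,0.05],
    [0,0,0.05],
    [0,0,0.05],
    [0,0,0]
  ],
  "jaw": [0.4,0.4,0.4,0.4,0.4]
}}

```text
time: 12.6
tool_pos: [456.1, -222.8, 143.4]
tcp_rot: [180.0, 0.0, 167.5]
ft_force: [0.6, 1.1, 0.5]
finger_gap: 49.7
grip_force: 62.2
```

```bash
python3 s.py
```

```text
time 12.6
tool_pos [ 456.05922059 -222.79344403  143.43357278]
tcp_rot [1.79996153e+02 2.75693475e-03 1.67483111e+02]
ft_force [0.57804193 1.11032277 0.45615157]
wrist_torque [ 0.22522846 -0.01840431  0.02600865]
finger_gap 49.749375040941736
grip_force 62.245949506759644
0.01302506192587316 -109.31319217509744
```

The cap has come up 7.5 mm with no pull, so it is free. I'll lift it another 87 mm.

Emit:
{"fn": "apply_moves", "kwargs": {
  "angular": [
    [0,0,0],
    [0,0,0],
    [0,0,0],
    [0,0,0],
    [0,0,0],
    [0,0,0],
    [0,0,0],
    [0,0,0],
    [0,0,0],
    [0,0,0],
    [0,0,0],
    [0,0,0],
    [0,0,0]
  ],
  "travel": [
    [0,0,0.1],
    [0,0,0.2],
    [0,0,0.2],
    [0,0,0.25],
    [0,0,0.25],
    [0,0,0.25],
    [0,0,0.25],
    [0,0,0.25],
    [0,0,0.25],
    [0,0,0.15],
    [0,0,0.05],
    [0,0,0],
    [0,0,0]
  ],
  "jaw": [0.4,0.4,0.4,0.4,0.4,0.4,0.4,0.4,0.4,0.4,0.4,0.4,0.4]
}}

```text
time: 14.22
tool_pos: [455.8, -222.7, 230.8]
tcp_rot: [180.0, -0.0, 167.5]
ft_force: [0.8, 0.3, -0.4]
finger_gap: 50.0
grip_force: 62.3
```

```bash
python3 s.py; python3 - <<'E'
from bench import r
from h import *
s=r.snapshot("scene")
cv2.imwrite("pics/i.png",cv2.resize(s["color"][110:190,235:325,::-1],(675,600),interpolation=2))
E
```

```text
time 14.225
tool_pos [ 455.80738027 -222.70134559  230.80788833]
tcp_rot [ 1.79985745e+02 -4.34992939e-02  1.67488812e+02]
ft_force [ 0.75804981  0.32563106 -0.38355816]
wrist_torque [-0.03677489 -0.00490525 -0.01135329]
finger_gap 50.01735737535986
grip_force 62.27783918380737
6.226698133104946e-05 -109.32008268209123
```

View pics/i.png

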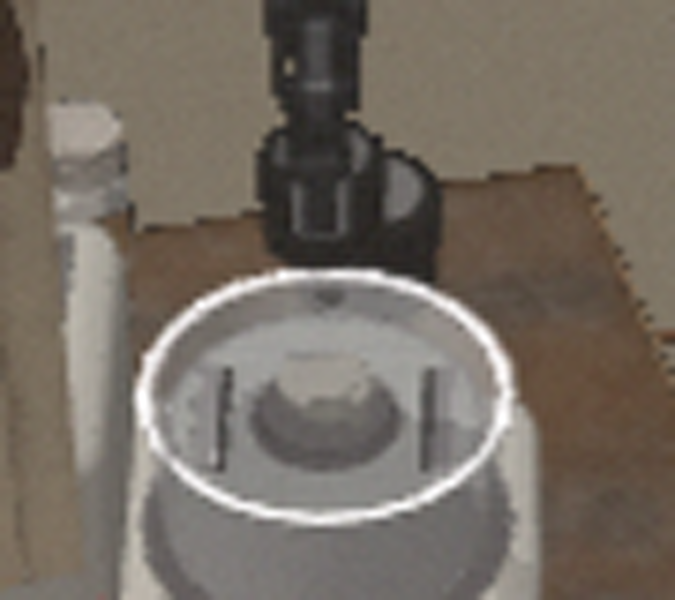

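The cap is off and held level at crop (322,195). The white stub is bare at (322,380).

```bash
python3 -c "
from bench import r
print(r.hand_in())"
```

```text
the job is handed in; nothing more can be done
None
```

The cap loosened counter-clockwise (right-handed thread): I turned it about 103°, lifted it straight up about 95 mm, and the gripper is holding it level above the spindle for you to take; the job is handed in.

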